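# Open the bench dust extractor's filter cover

### The arm

A 6-joint arm with a two-finger parallel gripper is mounted at the origin on a cart in front of the work surface, level with it; the furniture and walls round the work are solid. World frame = base frame: x ahead of the robot, y to its left, z up, the work surface at z = 0. Lengths are in m, angles in degrees, forces in N, time in s.
With the tool pointing down it reaches from about 0.4 to 0.825 m from the base axis. Payload 7 kg.
Tool frame: the origin (TCP) lies on the centre line of the jaws, within the pads' length; the fingertips stand 19 mm ahead of it and the grasp point (between the pads) is the TCP; z points along the fingers, y is the line along which they close (so a half turn about z gives the same grasp; the last joint's range is limited). The gripper opens to 88 mm and grips with 3 to 60 N. Pads are 19 mm wide; open, the fingers measure 130 mm over their backs; the gripper's body (78 mm by 193 mm) begins 47 mm behind the grasp point.
Start: joints at [82.741, 20.546, 0.682, 0, -70.136, -16.507], TCP at [0.272, 0.618, 0.246] pointing down, gripper open.
Joint ranges: [-176.03, 176.03], [-82.01, 121.73], [-58.28, 71.71], [-173.87, 95.51], [-174.79, -0.11], [-173.66, 173.66]. Speed limits (degrees/s): [136.94, 136.94, 172.46, 180, 180, 180].

### API

Orientations are given as [roll, pitch, yaw] about the fixed x, y, z axes, in that order (R = Rz(yaw) Ry(pitch) Rx(roll)).
In Python, from plant import * gives the robot as it stands. The module is installed in compiled form; this text tells all that it offers.
- The arm moves only by the tool play_rows, never from a script. Its argument "deltas" is a list of rows, each a list of 6 numbers: the shift along the world's x, y, z scaled (see below), then the turn, a rotation vector about the world's x, y, z scaled (see below). A call has 1 to 10 rows; each row shifts and turns the commanded pose from where the row before left it; what a row does not reach is not made up. The controller multiplies each number of a shift by 800 mm and each number of a turn by 180 degrees. A row lasts 1/10 s, in which the tool goes at most 50 mm and 8.59 degrees, less where a joint would pass 70% of its speed; a pose out of reach is approached as far as the arm can. A call with a number of a shift or a turn outside -1 to 1 is refused whole. A call with a gripper value outside its range is refused whole. "gripper" is the gripper command: -1 is shut, 1 is fully open, values between are in proportion, set as the call begins (left out, the last holds). The fingers move at their own pace and stop on an object; the grip force is fixed at half the most. Time passes only in rows, so rows that do not move let the fingers close. It gives the time, the measured TCP pose, the force, the opening and the grip force at its end, in the units of the state.
- get_obs(): the state, without advancing time (a new reading comes with each control period).
- snapshot(name): name is "scene" or "top"; returns (picture, depth): 480x640x3 uint8, blue, green, red; 480x640 float32, m along the optical axis (not along the pixel's ray), 0 where there is no reading.
- camera_model(name): a dict with "fx", "fy", "cx", "cy" (pixels), "k1" (the pictures are not rectified: a ray, as slopes to the right and down, at radius r is drawn at 1 + k1 r^2 times it, then the intrinsics apply), "world_to_cam" (4x4, takes a point from world to camera coordinates). Camera axes: x right, y down, z forward; pixel columns grow to the right and rows downward; lengths in m; the calibration is good to about 2 mm. A picture is of the moment at which its call begins. camera_model takes no time and is no camera call.
- close_job(): hands the job in; it is judged then, once.
The state is a dict: "clock": time; "joint_pos": joint angles; "qvel": joint speeds; "tau": joint torques, N m; "tool_pos": TCP position; "orientation": TCP orientation; "force": force on the tool from outside, world axes, zero at the start; "moment": the same for the moment, N m; "opening": finger opening in m; "gripper_force": force on a finger pad.
Only numpy, scipy, OpenCV 4.12 (cv2) and the standard library are available. Lean on these libraries where they do the work, as an engineer would, in place of code of your own. Each camera call takes 0.05 s, during which the arm holds its last target. There are 200 camera calls.

### The job

Open the small dust extractor on the bench so that its pleated filter can be changed: press the red snap tab down with the fingertips and, while it is still down, push the blue cover off its seat and along its rails, all the way back to the end stop, so that the whole filter is uncovered. Only press and push: do not lift the cover, and leave the glue bottle, the nippers and the loose pieces of smalti around it where they are. Finish with the hand clear of everything.

Things in the scene. Friction and masses are not known exactly. Their poses are not given: they have to be found in the camera images.
- filter_box: grey dust extractor, 320 (x) x 150 (y) x 67 (z) mm, fixed to the bench; origin at the centre of its underside, z up. Its +x is the direction in which the cover slides open; the red tab is at its -x end. The filter chamber is sunk below the seat plane (see box_seat) from x = -72 to +6 mm, under the seated cover; the filter's top is 6 mm or more below that plane.
- box_seat (a point): point on the seat plane, on which the cover slides, 55 mm above the middle of the extractor's underside; axes as the extractor's. Two side rails along x rise 12 mm above this plane; 113 mm are free between them, 100 mm from 8 mm up (lips over the cover's sides). The end stop, a bar 12 mm high, has its face at x = +145 mm. A hose spigot sticks out 20 mm at the +x end.
- tab_top (a point): centre of the top face of the red snap tab's button, 36 (x) x 42 (y) mm, which moves with the tab; at x = -132 mm of the extractor and, when up, 12 mm above the seat plane. The button's edge nearest to the seated cover is 9 mm from the cover's edge.
- snap_tab (a joint): how far the tab is pressed down (m): 0 up, 0.008 fully down (button then 4 mm above the seat plane). Spring: 2.5 N to start, about 5.5 N fully down; springs back when let go. Its catch, in a slot 10 mm in from the cover's near edge, holds the cover until about 0.006. Once the cover has moved 5 mm the catch stays under it, and comes up again behind it.
- cover: loose blue cover, 125 (x) x 110 (y) x 6 (z) mm, about 0.15 kg, held down by the rails' lips; origin at the centre of its underside, axes as the extractor's. Seated, its origin is at x = -42.5 mm of the extractor, on the seat plane; fully open, against the end stop, at x = +82.5 mm (125 mm of travel).
- cover_rib (a point): centre of the near (-x) face of the cover's push rib, a bar 80 mm wide (y), 8 mm thick, along the cover's near edge and flush with it; its top is 18 mm above the seat plane, this point 11 mm. Push here towards +x. At x = -105 mm of the extractor when seated, +20 mm fully open.
- glue_bottle: bystander: upright white glue bottle with an orange cap, 46 mm wide, 152 mm tall; origin at its underside.
- yellow_smalti: bystander: loose yellow piece of smalti (glass), 33x30x11 mm; origin at its underside.
- blue_smalti: bystander: loose blue piece of smalti (glass), 37x36x10 mm; origin at its underside.
- nippers: bystander: red-handled nippers lying on the bench, 60x189x15 mm; origin at the underside.
Not all that is in view belongs to the job. Leave any turquoise look-alike of the cover alone.

How it is judged:
By the outcome, as a careful person would: the job done as asked, in the order asked, and still so for the second after the job is handed in, with the robot touching nothing.
It also fails if it takes over 40 s, if anything falls off the work surface, if the arm or the gripper's body presses on something with over 40 N, if the wrist force passes 120 N, or if a joint passes its speed limit or range.

## Working session

There is one attempt and no reset: what is moved stays moved. The work goes in short steps, Python scripts to look and compute and a tool call to move; the robot and the scene stay as the last step left them, time stands still between calls to the robot, and variables do not carry over. Pictures are saved under pics/ and viewed, at most 10 in all, crops included, and the job is handed in when it is done.

Besides the shell and the picture viewer there is one more tool, called after "Request:" in YAML: its name, and indented under it one key for each argument. play_rows: Moves the arm, as the interface text tells. Its arguments: {"type":"object","properties":{"deltas":{"type":"array","items":{"type":"array","items":{"type":"number","minimum":-1,"maximum":1}}},"gripper":{"type":"number"}},"required":["deltas"]}

```bash
mkdir -p pics; cat > h.py <<'E'
from plant import *
import numpy as np, cv2
def cloud(name,depth):
    m=camera_model(name); v,u=np.mgrid[0:480,0:640]
    K=np.array([[m['fx'],0,m['cx']],[0,m['fy'],m['cy']],[0,0,1.]])
    p=cv2.undistortPoints(np.stack([u,v],-1).reshape(-1,1,2).astype(float),K,np.array([m['k1'],0,0,0,0.])).reshape(480,640,2)
    # drawn = (1+k1 r^2)*ray : same as OpenCV's forward model
    P=np.dstack([p*depth[...,None],depth]); T=np.linalg.inv(np.array(m['world_to_cam']))
    return P@T[:3,:3].T+T[:3,3]
E
python3 - <<'E'
from h import *
for n in("scene","top"):
    i,d=snapshot(n); cv2.imwrite(f"pics/{n}0.png",i); np.savez(f"{n}0.npz",i=i,d=d); print(n,camera_model(n))
print(get_obs())
E
```

```text
scene {'fx': 510.3594373329909, 'fy': 510.3594373329909, 'cx': 320.3125172161518, 'cy': 249.5029833774408, 'k1': -0.0013143115935814087, 'world_to_cam': array([[ 0.74176864, -0.67048087,  0.01531976, -0.43169823],
       [-0.25399927, -0.30199999, -0.91884731,  0.20166938],
       [ 0.62069611,  0.67768091, -0.39431577,  0.87527398],
       [ 0.        ,  0.        ,  0.        ,  1.        ]])}
top {'fx': 467.6468955119935, 'fy': 467.6468955119935, 'cx': 317.28650687075924, 'cy': 238.79570184021492, 'k1': -0.1268812545261812, 'world_to_cam': array([[ 0.02791449, -0.99956381,  0.00964216, -0.07011053],
       [-0.9871971 , -0.02908198, -0.15683149,  0.54533425],
       [ 0.15704349, -0.00514084, -0.98757831,  1.03493715],
       [ 0.        ,  0.        ,  0.        ,  1.        ]])}
{'clock': 0.1, 'joint_pos': array([ 8.27401057e+01,  2.05875308e+01,  6.39010225e-01, -1.77953542e-02,
       -7.01362443e+01, -1.65067415e+01]), 'qvel': array([-0.08081932, -0.21227455,  0.13977149,  0.08142474,  0.10567075,
       -0.04221169]), 'tau': array([-1.25321283e-03, -5.84164882e+01,  2.93748540e+01,  7.01544330e+00,
        1.01575674e-02, -5.06521997e-05]), 'tool_pos': array([0.27189179, 0.61736798, 0.24471382]), 'orientation': array([ 1.79913975e+02, -8.04611318e-03, -2.37726887e+01]), 'force': array([0.26546292, 0.22235327, 0.69652126]), 'moment': array([ 0.00750125,  0.00802634, -0.09062465]), 'gripper_force': 0.0, 'opening': 0.08744239803445195}
```

View pics/scene0.png

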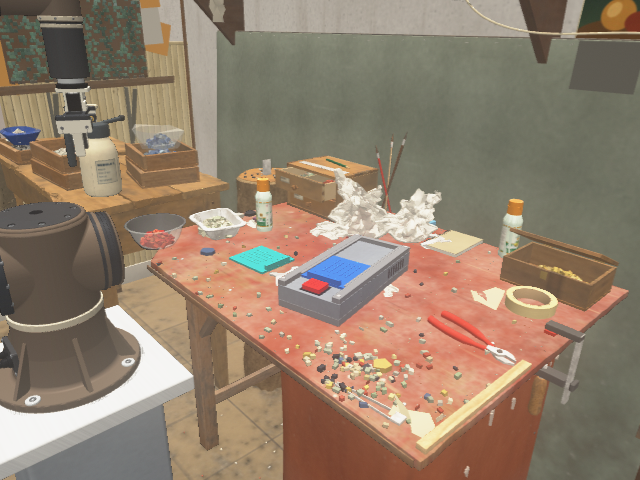

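View pics/top0.png

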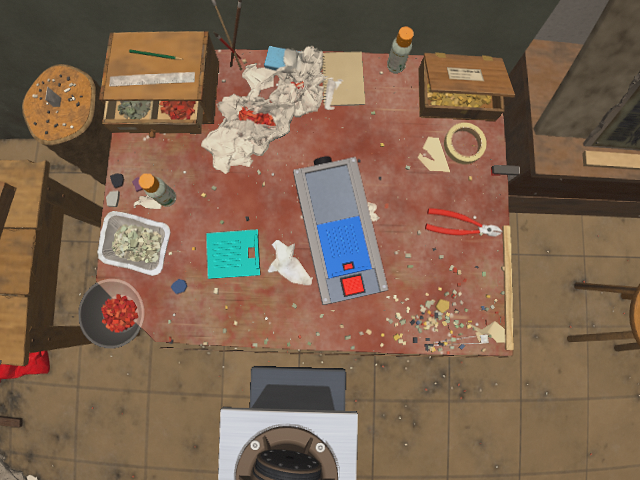

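The top view shows the extractor centred near (340,230), with its red tab at (353,286), and the blue cover at (344,245) with a red catch in its slot at (348,266). In the scene view the tab is at (315,286).

Possible mix-ups in the top view:
- **Cover:** blue at (344,245), or the turquoise look-alike at (232,253). I choose the blue one, which sits on the extractor.
- **Tab:** red button at (353,286), the catch at (348,266), the nippers' handles at (460,220), or the red smalti in the bowl at (120,313). I choose the button at the extractor's near end.

```bash
cat > m.py <<'E'
from h import *
def measure(name,i,d,v=True):
    P=cloud(name,d); h=cv2.cvtColor(i,cv2.COLOR_BGR2HSV); H,S,V=h[...,0],h[...,1],h[...,2]
    X,Y,Z=P[...,0],P[...,1],P[...,2]
    out={}
    roi=(d>0)&(X>.25)&(X<.85)&(Y>-.3)&(Y<.15)
    for k,m in dict(blue=roi&(H>100)&(H<125)&(S>130)&(Z>.045)&(Z<.09),red=roi&((H<6)|(H>174))&(S>180)&(V>130)&(Z>.05)&(Z<.08),
                    box=roi&(S<60)&(Z>.05)&(Z<.08)).items():
        n,l,st,c=cv2.connectedComponentsWithStats(m.astype(np.uint8))
        for j in np.argsort(-st[1:,4])[:2]+1:
            if st[j,4]<25: continue
            q=P[l==j]; r=cv2.minAreaRect((q[:,:2]*1000).astype(np.float32))
            print(name,k,st[j,4],c[j].round(),'rect',np.round(r[0],1),np.round(r[1],1),round(r[2],2),'med',(np.median(q,0)*1000).round(1),'z',(np.percentile(q[:,2],[5,25,75,95])*1000).round(1))
E
python3 - <<'E'
from m import *
for n in("top","scene"):
    z=np.load(f"{n}0.npz"); measure(n,z['i'],z['d'])
i=np.load("top0.npz")['i'][140:320,270:410]; cv2.imwrite("pics/crop0.png",cv2.resize(i,None,fx=3.3,fy=3.3,interpolation=cv2.INTER_CUBIC))
E
```

```text
top blue 2314 [343. 246.] rect [ 528.8 -114. ] [124.7  99.8] 14.04 med [ 529.9 -112.5   61.5] z [58.  60.2 63.  69.9]
top red 308 [352. 285.] rect [ 441.8 -135.9] [35.4 41.8] 13.76 med [ 441.7 -134.6   67.1] z [63.1 65.8 68.4 70.5]
top red 46 [256. 118.] rect [831.7 104.1] [33.  16.3] 83.01 med [828.6  97.2  65.8] z [58.9 61.2 71.7 76.3]
top box 6236 [338. 221.] rect [ 577.9 -102. ] [336.5 150.7] 14.33 med [612.9 -93.5  59.3] z [52.6 55.1 66.8 69.2]
top box 144 [261. 142.] rect [774.2  78.6] [29.5 70.3] 18.0 med [768.7  83.6  56.6] z [50.6 52.7 67.9 77.5]
scene blue 969 [338. 269.] rect [ 527.2 -113.1] [128.2 102.3] 13.9 med [ 530.8 -113.    62.8] z [61.3 62.2 63.6 74. ]
scene box 3570 [349. 267.] rect [ 568.8 -106. ] [322.3 153.4] 13.65 med [ 581.8 -106.3   60.4] z [53.1 56.6 68.  69.5]
scene box 547 [363. 220.] rect [793.2  72.4] [ 67.3 152.7] 23.29 med [794.8  67.6  63.1] z [51.1 56.2 71.5 78.2]
```

View pics/crop0.png

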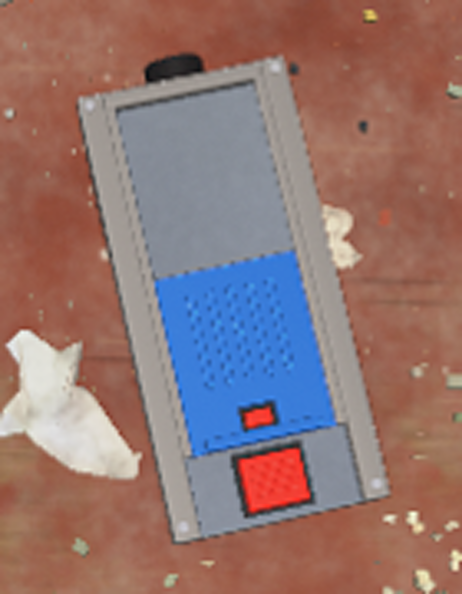

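The crop confirms it: the red button is at crop (275,480), the near end of the grey extractor, and the seated blue cover with its catch is just beyond it. Poses agree across both views: yaw about 14°, tab centre about (0.4415, -0.136), box origin about (0.5695, -0.104).

Plan: shut the fingers, line their closing axis up with the box's x (yaw -76°), press the tab, then push along the box's x.

Request:
play_rows:
  deltas:
    - [0.022, -0.048, 0, 0, 0, -0.029]
    - [0.022, -0.048, 0, 0, 0, -0.029]
    - [0.022, -0.048, 0, 0, 0, -0.029]
    - [0.022, -0.048, 0, 0, 0, -0.029]
    - [0.022, -0.048, 0, 0, 0, -0.029]
    - [0.022, -0.048, 0, 0, 0, -0.029]
    - [0.022, -0.048, 0, 0, 0, -0.029]
    - [0.022, -0.048, 0, 0, 0, -0.029]
    - [0.022, -0.048, 0, 0, 0, -0.029]
    - [0.022, -0.048, 0, 0, 0, -0.029]
  gripper: -1

```text
clock: 1.1
tool_pos: [0.4482, 0.232, 0.2455]
orientation: [180.0, 0.0, -76.2]
force: [1.0, 1.8, -0.2]
opening: 0.0128
gripper_force: 0.0
```

Request:
play_rows:
  deltas:
    - [0, -0.046, 0, 0, 0, 0]
    - [0, -0.046, 0, 0, 0, 0]
    - [0, -0.046, 0, 0, 0, 0]
    - [0, -0.046, 0, 0, 0, 0]
    - [0, -0.046, 0, 0, 0, 0]
    - [0, -0.046, 0, 0, 0, 0]
    - [0, -0.046, 0, 0, 0, 0]
    - [0, -0.046, 0, 0, 0, 0]
    - [0, -0.046, 0, 0, 0, 0]
    - [0, 0, 0, 0, 0, 0]

```text
clock: 2.1
tool_pos: [0.4473, -0.1005, 0.2452]
orientation: [179.9, -0.0, -76.2]
force: [-0.6, 0.3, 0.6]
opening: 0.0005
gripper_force: 0.0
```

Request:
play_rows:
  deltas:
    - [-0.007, -0.044, 0, 0, 0, 0.001]
    - [0, 0, -0.036, 0, 0, 0]
    - [0, 0, -0.036, 0, 0, 0]
    - [0, 0, -0.036, 0, 0, 0]
    - [0, 0, -0.036, 0, 0, 0]
    - [0, 0, -0.036, 0, 0, 0]
    - [0, 0, 0, 0, 0, 0]
    - [0, 0, 0, 0, 0, 0]

```text
clock: 2.9
tool_pos: [0.4425, -0.1325, 0.1018]
orientation: [179.9, -0.0, -75.8]
force: [0.4, -1.0, 0.7]
opening: 0.0004
gripper_force: 0.0
```

```bash
python3 - <<'E'
from m import *
for n in("scene","top"):
    i,d=snapshot(n)
    c=i[210:340,240:430] if n=="scene" else i[140:330,240:430]
    cv2.imwrite(f"pics/{n}1.png",cv2.resize(c,None,fx=3,fy=3,interpolation=cv2.INTER_CUBIC))
o=get_obs(); print(o['tool_pos'],o['force'],o['joint_pos'])
E
```

```text
[ 0.44354121 -0.13247586  0.10296683] [ 1.18889523 -0.19695735 -0.09665713] [ 7.86584092e+00  9.14879079e+00 -3.63770313e+01  2.96339338e-02
 -4.43590919e+01  6.36027629e+00]
```

View pics/scene1.png

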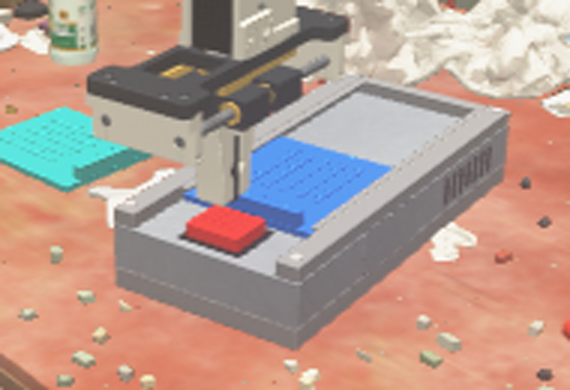

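The closed fingertips at crop (218,205) hover about 17 mm above the red button at (225,225), clear of the rib. Now I press gradually.

Request:
play_rows:
  deltas:
    - [-0.002, -0.004, 0, 0, 0, 0]
    - [0, 0, -0.01, 0, 0, 0]
    - [0, 0, -0.01, 0, 0, 0]
    - [0, 0, -0.003, 0, 0, 0]
    - [0, 0, 0, 0, 0, 0]
    - [0, 0, 0, 0, 0, 0]

```text
clock: 3.6
tool_pos: [0.441, -0.1359, 0.0833]
orientation: [180.0, -0.0, -75.8]
force: [0.6, -0.1, 2.7]
opening: 0.0008
gripper_force: 1.5
```

Request:
play_rows:
  deltas:
    - [0, 0, -0.004, 0, 0, 0]
    - [0, 0, -0.003, 0, 0, 0]
    - [0, 0, 0, 0, 0, 0]
    - [0, 0, 0, 0, 0, 0]

```text
clock: 4.0
tool_pos: [0.441, -0.1359, 0.078]
orientation: [-180.0, -0.0, -75.8]
force: [-2.9, 0.4, 10.6]
opening: 0.0002
gripper_force: 5.4
```

Request:
play_rows:
  deltas:
    - [0.005, 0.0012, 0, 0, 0, 0]
    - [0.005, 0.0012, 0, 0, 0, 0]
    - [0.005, 0.0012, 0, 0, 0, 0]
    - [0.005, 0.0012, 0, 0, 0, 0]
    - [0.005, 0.0012, 0, 0, 0, 0]
    - [0, 0, 0, 0, 0, 0]

```text
clock: 4.6
tool_pos: [0.4469, -0.1345, 0.077]
orientation: [178.5, 0.1, -75.9]
force: [-41.4, -7.4, 56.5]
opening: 0.0008
gripper_force: 27.8
```

```bash
python3 - <<'E'
from m import *
i,d=snapshot("scene"); measure("scene",i,d)
cv2.imwrite("pics/scene2.png",cv2.resize(i[210:340,240:430],None,fx=3,fy=3,interpolation=cv2.INTER_CUBIC))
E
```

```text
scene blue 830 [342. 271.] rect [ 527.6 -119.8] [129.6  87.2] 16.13 med [ 533.8 -128.4   62.9] z [61.  62.1 63.7 72.4]
scene box 3121 [351. 271.] rect [ 568.5 -106.2] [322.4 153.1] 13.95 med [ 568.4 -138.6   58.4] z [52.8 56.3 67.6 69.7]
scene box 486 [366. 221.] rect [797.   66.1] [ 63.8 145.9] 25.02 med [796.7  55.6  62.9] z [50.9 56.4 71.7 79. ]
```

View pics/scene2.png

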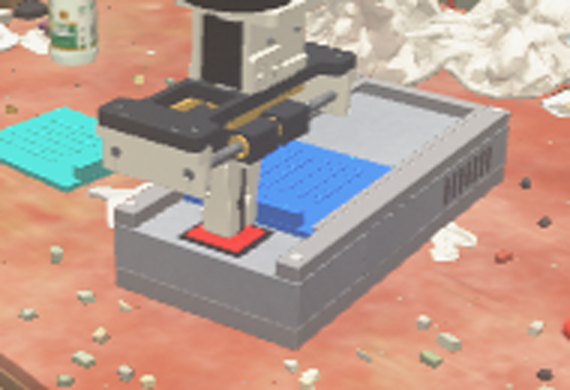

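The tab is down with the fingers on it at crop (225,235), but the push stalled about 6 mm in, with 41 N along x and 56 N upward. That is too much load, so I'll back off and see what is blocking.

Request:
play_rows:
  deltas:
    - [-0.005, -0.0012, 0, 0, 0, 0]
    - [-0.005, -0.0012, 0, 0, 0, 0]
    - [0, 0, 0, 0, 0, 0]

```text
clock: 4.95
tool_pos: [0.4465, -0.1345, 0.0776]
orientation: [179.4, 0.1, -75.8]
force: [-19.5, -3.6, 29.9]
opening: 0.0005
gripper_force: 14.9
```

Request:
play_rows:
  deltas:
    - [-0.005, -0.0012, 0, 0, 0, 0]
    - [0, 0, 0, 0, 0, 0]

```text
clock: 5.15
tool_pos: [0.4463, -0.1346, 0.0779]
orientation: [179.8, 0.0, -75.8]
force: [-8.6, -1.0, 18.4]
opening: -0.0001
gripper_force: 9.1
```

```bash
python3 - <<'E'
from m import *
for n in("scene","top"):
    i,d=snapshot(n); measure(n,i,d)
    if n=="top": cv2.imwrite("pics/top3.png",cv2.resize(i[140:330,240:430],None,fx=3,fy=3,interpolation=cv2.INTER_CUBIC))
    P=cloud(n,d); u=np.array([np.cos(np.radians(14)),np.sin(np.radians(14))]); w=np.array([-u[1],u[0]])
    z=np.load(f"{n}0.npz")
    for ii,dd in((z['i'],z['d']),(i,d)):
        P=cloud(n,dd); q=(P[...,:2]-[.5695,-.104]); a=q@u*1000; b=q@w*1000; h=cv2.cvtColor(ii,cv2.COLOR_BGR2HSV)
        m=(h[...,0]>100)&(h[...,0]<125)&(h[...,1]>130)&(abs(P[...,2]-.063)<.025)&(abs(b)<60)&(abs(a)<160)
        r=m&(P[...,2]>.068)
        print(n,'blue a',np.percentile(a[m],[1,99]).round(1),'b',np.percentile(b[m],[1,99]).round(1),'rib a',np.percentile(a[r],[5,50]).round(1))
E
```

```text
scene blue 836 [342. 271.] rect [ 527.5 -117.3] [129.8  89.1] 15.65 med [ 534.2 -128.    62.9] z [61.  62.2 63.8 71.6]
scene box 3128 [351. 270.] rect [ 568.7 -106.1] [323.1 152.8] 13.8 med [ 573.6 -137.5   58.4] z [52.8 56.4 67.6 69.6]
scene box 475 [365. 220.] rect [796.5  69.1] [ 59.4 141.3] 26.0 med [796.4  56.7  63.4] z [51.6 57.  71.4 78.9]
scene blue a [-105.    17.7] b [-45.7  50.9] rib a [-105.4 -101.5]
scene blue a [-105.7   17.8] b [-45.7  39.5] rib a [-105.3 -102.7]
top blue 630 [339. 227.] rect [ 572.7 -102.9] [34.8 99.7] 14.59 med [ 572.3 -102.9   61.4] z [58.3 60.  62.8 64.7]
top red 51 [257. 118.] rect [829.  101.6] [17.3 33.9] 22.71 med [830.   96.7  65.2] z [54.3 60.3 69.9 75.3]
top red 31 [246. 113.] rect [846.  122.8] [12.3 25.1] 19.54 med [845.3 127.4  62.5] z [57.  59.3 66.  71. ]
top box 4053 [331. 194.] rect [649.7 -83.6] [189.5 150.7] 14.73 med [651.2 -81.4  57.5] z [52.4 54.8 66.3 69.2]
top box 150 [261. 142.] rect [773.8  79.6] [30.4 68. ] 18.26 med [769.2  83.3  56.3] z [50.5 52.1 67.5 77.6]
top blue a [-103.5   19. ] b [-48.8  48.9] rib a [-104.  -100.4]Traceback (most recent call last):
  File "<stdin>", line 11, in <module>
    return _quantile_unchecked(
        a, q, axis, out, overwrite_input, method, keepdims, weights)
    return _ureduce(a,
                    func=_quantile_ureduce_func,
    ...<5 lines>...
                    overwrite_input=overwrite_input,
                    method=method)
    r = func(a, **kwargs)
    result = _quantile(arr,
                       quantiles=q,
    ...<2 lines>...
                       out=out,
                       weights=wgt)
    slices_having_nans = np.isnan(arr[-1, ...])
                                  ~~~^^^^^^^^^
IndexError: index -1 is out of bounds for axis 0 with size 0
```

View pics/top3.png

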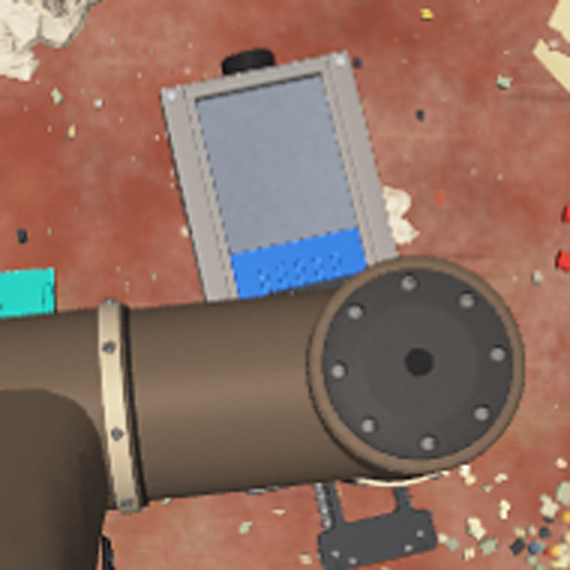

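The top view is mostly blocked by the forearm. The visible far edge of the cover (crop (300,240)) and the numbers show it hasn't moved. The x/z force ratio stays near 0.65, so this is friction from over-pressing on the tab's hard stop. I'll ease the press so that only the spring carries it.

Request:
play_rows:
  deltas:
    - [-0.004, -0.001, 0.0008, 0, 0, 0]
    - [0, 0, 0, 0, 0, 0]
    - [0, 0, 0, 0, 0, 0]

```text
clock: 5.55
tool_pos: [0.4459, -0.1348, 0.0784]
orientation: [-180.0, -0.0, -75.8]
force: [-0.3, -0.4, 4.0]
opening: 0.0007
gripper_force: 2.5
```

Request:
play_rows:
  deltas:
    - [0, 0, 0.0006, 0, 0, 0]
    - [0, 0, 0, 0, 0, 0]
    - [0, 0, 0, 0, 0, 0]

```text
clock: 5.85
tool_pos: [0.4459, -0.1347, 0.0788]
orientation: [-180.0, -0.0, -75.8]
force: [0.7, 0.1, 5.9]
opening: 0.0002
gripper_force: 2.5
```

Request:
play_rows:
  deltas:
    - [0.003, 0.0007, 0, 0, 0, 0]
    - [0.002, 0.0005, 0, 0, 0, 0]
    - [0, 0, 0, 0, 0, 0]

```text
clock: 6.15
tool_pos: [0.4472, -0.1343, 0.0781]
orientation: [179.7, 0.0, -75.8]
force: [-5.4, -1.3, 9.6]
opening: 0.0003
gripper_force: 4.6
```

```bash
cat > r.py <<'E'
from m import *
u=np.array([np.cos(np.radians(14)),np.sin(np.radians(14))]); w=np.array([-u[1],u[0]])
def ab(n,i,d):
    P=cloud(n,d); q=P[...,:2]-[.5695,-.104]; return q@u*1000,q@w*1000,P[...,2]*1000,cv2.cvtColor(i,cv2.COLOR_BGR2HSV)
def rep(n,i,d):
    a,b,z,h=ab(n,i,d); box=(abs(a)<165)&(abs(b)<60)&(z>40)&(z<95)
    for k,m in dict(red=((h[...,0]<8)|(h[...,0]>172))&(h[...,1]>150),blue=(h[...,0]>100)&(h[...,0]<125)&(h[...,1]>130)).items():
        m=m&box
        if m.sum()>5: print(n,k,m.sum(),*[ (s,np.percentile(x[m],[2,25,50,75,98]).round(1)) for s,x in zip('abz',(a,b,z))])
    for s,m in dict(deckfront=(a>-157)&(a<-152)&(abs(b)<45),deckL=(a>-140)&(a<-118)&(b>-48)&(b<-30),open=(a>40)&(a<130)&(abs(b)<40)).items():
        m=m&box; print(n,s,m.sum(),np.percentile(z[m],[10,50,90]).round(1) if m.sum() else '')
E
python3 - <<'E'
from r import *
z=np.load("scene0.npz"); rep("scene",z['i'],z['d'])
i,d=snapshot("scene"); rep("scene",i,d); print(get_obs()['force'],get_obs()['tool_pos'])
cv2.imwrite("pics/scene4.png",cv2.resize(i[255:315,275:355],None,fx=9,fy=9,interpolation=cv2.INTER_CUBIC))
E
```

```text
scene red 243 ('a', array([-150.5, -147.4, -139.7, -127.7, -115.4])) ('b', array([-22.7, -15.3,  -4.5,   7.2,  17. ])) ('z', array([59.3, 65.3, 68. , 68.9, 70.2]))
scene blue 976 ('a', array([-103.9,  -65.7,  -39.8,  -11.7,   16.5])) ('b', array([-44.6, -24.6,  -0.4,  25.9,  50. ])) ('z', array([60.9, 62.2, 62.8, 63.6, 74.9]))
scene deckfront 73 [48.  56.2 57.6]
scene deckL 45 [55.8 56.8 57.7]
scene open 519 [55.6 56.8 58. ]
scene red 111 ('a', array([-151. , -146.1, -140.4, -130.7, -116.7])) ('b', array([-21.9, -17.1, -10.4,   3.9,  19.1])) ('z', array([57.7, 59.5, 60.1, 61. , 62.1]))
scene blue 826 ('a', array([-105.2,  -66.7,  -36.8,  -10. ,   16.5])) ('b', array([-44.6, -31.2, -14.3,   7.9,  38. ])) ('z', array([60.6, 62.2, 62.9, 63.7, 74.3]))
scene deckfront 80 [47.  56.5 58. ]
scene deckL 46 [55.4 56.8 58. ]
scene open 515 [55.5 56.7 57.9]
[-5.55698059 -1.7785077  10.23287997] [ 0.4472378  -0.13424274  0.07813974]
```

View pics/scene4.png

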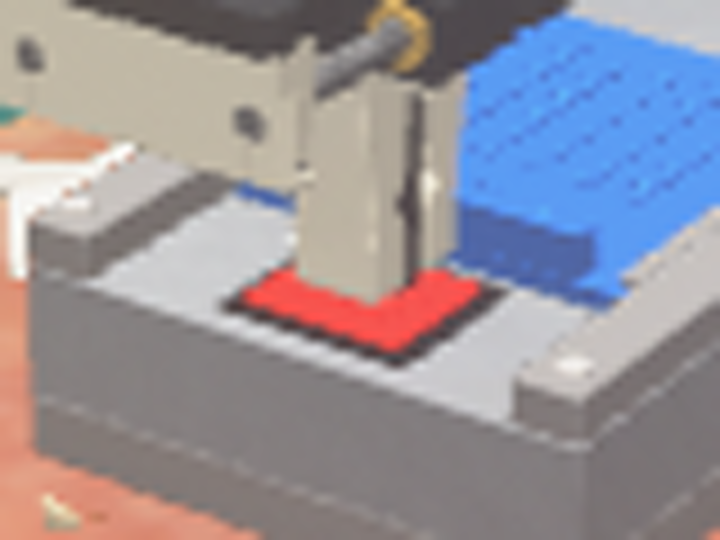

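The button is fully down (its top reads about 60 mm), and the front finger at crop (450,260) is at or near the rib (525,235). Blocking in x also drives the tool down onto the tab's stop, so I'll push again while raising the z command, keeping only spring load on the tab.

Request:
play_rows:
  deltas:
    - [0, 0, 0.0008, 0, 0, 0]
    - [0.002, 0.0005, 0.0006, 0, 0, 0]
    - [0, 0, 0, 0, 0, 0]

```text
clock: 6.5
tool_pos: [0.4502, -0.1335, 0.0794]
orientation: [179.9, 0.0, -75.8]
force: [-3.3, -0.0, 4.2]
opening: 0.0
gripper_force: 2.2
```

Request:
play_rows:
  deltas:
    - [0.002, 0.0005, 0.0006, 0, 0, 0]
    - [0, 0, 0, 0, 0, 0]

```text
clock: 6.7
tool_pos: [0.4526, -0.133, 0.0801]
orientation: [180.0, 0.0, -75.8]
force: [-3.6, -1.0, 4.1]
opening: 0.0002
gripper_force: 2.3
```

It was friction on the button, and the tool now slides at 3.5 N. I'll deepen the press slightly and keep going.

Request:
play_rows:
  deltas:
    - [0, 0, -0.0011, 0, 0, 0]
    - [0.003, 0.0007, 0, 0, 0, 0]
    - [0, 0, 0, 0, 0, 0]

```text
clock: 7.0
tool_pos: [0.4551, -0.1324, 0.0792]
orientation: [180.0, 0.0, -75.8]
force: [-4.0, -1.1, 4.2]
opening: 0.0003
gripper_force: 2.3
```

```bash
python3 - <<'E'
from r import *
i,d=snapshot("scene"); rep("scene",i,d)
E
```

```text
scene red 136 ('a', array([-149.5, -145.6, -139.5, -131.5, -116.4])) ('b', array([-21.9, -15.8,  -8. ,   5.6,  18.2])) ('z', array([59.1, 60.6, 61.3, 62.1, 63.4]))
scene blue 809 ('a', array([-102.4,  -66.6,  -34. ,   -6.6,   19.9])) ('b', array([-44.6, -31.2, -15.6,   7.5,  40.4])) ('z', array([60.2, 62.1, 62.9, 63.8, 74.5]))
scene deckfront 73 [50.1 56.5 58.1]
scene deckL 44 [55.5 56.5 57.2]
scene open 517 [55.6 56.8 57.9]
```

The cover has moved about 3 mm, with the tab still down. Continuing.

Request:
play_rows:
  deltas:
    - [0.003, 0.0007, 0, 0, 0, 0]
    - [0.003, 0.0007, 0, 0, 0, 0]
    - [0.003, 0.0007, 0, 0, 0, 0]
    - [0.003, 0.0007, 0, 0, 0, 0]
    - [0, 0, 0, 0, 0, 0]

```text
clock: 7.55
tool_pos: [0.4654, -0.1301, 0.0794]
orientation: [-180.0, -0.0, -75.8]
force: [-2.7, -0.8, 3.8]
opening: 0.0008
gripper_force: 2.1
```

```bash
python3 - <<'E'
from r import *
i,d=snapshot("scene"); rep("scene",i,d)
E
```

```text
scene red 170 ('a', array([-149.7, -144.5, -136.7, -127.7, -117.9])) ('b', array([-22.3, -14. ,  -3.5,   8. ,  18.2])) ('z', array([59.3, 61.1, 61.8, 62.6, 63.8]))
scene blue 781 ('a', array([-92.1, -54.4, -22.4,   4.4,  29.2])) ('b', array([-44.7, -31.1, -15.1,   8. ,  41.5])) ('z', array([60.1, 62.2, 62.9, 63.7, 74.6]))
scene deckfront 85 [50.6 56.2 58.1]
scene deckL 44 [55.6 56.7 57.5]
scene open 481 [55.7 56.7 58. ]
```

Request:
play_rows:
  deltas:
    - [0.005, 0.0012, 0, 0, 0, 0]
    - [0.007, 0.0017, 0, 0, 0, 0]
    - [0.0097, 0.0024, 0, 0, 0, 0]
    - [0.0097, 0.0024, 0, 0, 0, 0]
    - [0.0097, 0.0024, 0.002, 0, 0, 0]
    - [0.0097, 0.0024, 0.002, 0, 0, 0]
    - [0.0097, 0.0024, 0, 0, 0, 0]
    - [0.0097, 0.0024, 0, 0, 0, 0]
    - [0.0097, 0.0024, 0, 0, 0, 0]
    - [0, 0, 0, 0, 0, 0]

```text
clock: 8.6
tool_pos: [0.5302, -0.1141, 0.0826]
orientation: [-179.9, -0.0, -75.8]
force: [0.8, -0.3, 0.5]
opening: 0.0002
gripper_force: 0.0
```

```bash
python3 - <<'E'
from r import *
i,d=snapshot("scene"); rep("scene",i,d)
E
```

```text
scene red 278 ('a', array([-150.7, -147.5, -136.8, -123.6,  -88.1])) ('b', array([-22.9, -15. ,  -4.2,   5.3,  17.3])) ('z', array([58.9, 63.3, 67.5, 68.6, 70.2]))
scene blue 641 ('a', array([-27.7,  17.4,  47.4,  74.2,  96.6])) ('b', array([-44.5, -30.3, -10.4,  11.6,  46.4])) ('z', array([51.5, 62.2, 62.9, 63.7, 74.2]))
scene deckfront 80 [46.  56.3 58.3]
scene deckL 42 [55.8 56.8 57.6]
scene open 429 [56.8 62.5 64.1]
```

Request:
play_rows:
  deltas:
    - [0.006, 0.0015, 0, 0, 0, 0]
    - [0.006, 0.0015, 0, 0, 0, 0]
    - [0.006, 0.0015, 0, 0, 0, 0]
    - [0.006, 0.0015, 0, 0, 0, 0]
    - [0.006, 0.0015, 0, 0, 0, 0]
    - [0.006, 0.0015, 0, 0, 0, 0]
    - [0.006, 0.0015, 0, 0, 0, 0]
    - [0.006, 0.0015, 0, 0, 0, 0]
    - [0.003, 0.0007, 0, 0, 0, 0]
    - [0, 0, 0, 0, 0, 0]

```text
clock: 9.65
tool_pos: [0.5701, -0.1041, 0.0826]
orientation: [-180.0, -0.0, -75.8]
force: [0.0, -0.7, -0.1]
opening: 0.0004
gripper_force: 0.0
```

Request:
play_rows:
  deltas:
    - [0.002, 0.0005, 0, 0, 0, 0]
    - [0.002, 0.0005, 0, 0, 0, 0]
    - [0, 0, 0, 0, 0, 0]

```text
clock: 9.95
tool_pos: [0.5729, -0.1034, 0.0826]
orientation: [-180.0, -0.0, -75.8]
force: [-0.9, 0.2, -0.4]
opening: 0.0005
gripper_force: 0.1
```

Request:
play_rows:
  deltas:
    - [0.002, 0.0005, 0, 0, 0, 0]
    - [0.002, 0.0005, 0, 0, 0, 0]
    - [0, 0, 0, 0, 0, 0]

```text
clock: 10.25
tool_pos: [0.574, -0.1031, 0.0824]
orientation: [179.8, 0.0, -75.8]
force: [-6.7, -0.4, 4.7]
opening: 0.0004
gripper_force: 3.5
```

Request:
play_rows:
  deltas:
    - [0.002, 0.0005, 0, 0, 0, 0]
    - [0.002, 0.0005, 0, 0, 0, 0]
    - [0, 0, 0, 0, 0, 0]

```text
clock: 10.55
tool_pos: [0.5742, -0.1031, 0.0822]
orientation: [179.5, 0.1, -75.8]
force: [-16.2, -2.7, 13.3]
opening: 0.0004
gripper_force: 8.0
```

The cover is against the end stop. Backing off level, then up and clear.

Request:
play_rows:
  deltas:
    - [-0.006, -0.0015, 0, 0, 0, 0]
    - [-0.009, -0.0022, 0, 0, 0, 0]
    - [-0.009, -0.0022, 0, 0, 0, 0]
    - [0, 0, 0.02, 0, 0, 0]
    - [0, 0, 0.05, 0, 0, 0]
    - [0, 0, 0.06, 0, 0, 0]
    - [0, 0, 0.06, 0, 0, 0]
    - [0, 0.03, 0, 0, 0, 0]
    - [0, 0.05, 0, 0, 0, 0]
    - [0, 0.05, 0, 0, 0, 0]

```text
clock: 11.55
tool_pos: [0.5598, -0.0018, 0.2353]
orientation: [-179.9, 0.0, -75.9]
force: [0.8, 0.8, 0.7]
opening: 0.0006
gripper_force: 0.0
```

Request:
play_rows:
  deltas:
    - [0, 0.05, 0, 0, 0, 0]
    - [0, 0.05, 0, 0, 0, 0]
    - [0, 0.05, 0, 0, 0, 0]
    - [0, 0.05, 0, 0, 0, 0]
    - [0, 0.05, 0, 0, 0, 0]
    - [0, 0.03, 0, 0, 0, 0]
    - [0, 0, 0, 0, 0, 0]
    - [0, 0, 0, 0, 0, 0]

```text
clock: 12.35
tool_pos: [0.5596, 0.2218, 0.2343]
orientation: [180.0, -0.0, -75.7]
force: [-0.3, -1.1, -0.2]
opening: 0.0002
gripper_force: 0.0
```

```bash
python3 - <<'E'
from r import *
for n in("scene","top"):
    i,d=snapshot(n); rep(n,i,d); cv2.imwrite(f"pics/{n}5.png",i)
o=get_obs(); print(o['clock'],o['tool_pos'],o['force'],o['qvel'].round(2))
E
```

```text
scene red 280 ('a', array([-151. , -146.9, -137.6, -124.7,  -87.6])) ('b', array([-22.5, -15.6,  -4.9,   5.1,  16.7])) ('z', array([58.5, 63.4, 67.7, 68.8, 70.6]))
scene blue 756 ('a', array([-15.8,  60.2,  86. , 115. , 142.6])) ('b', array([-43.5, -23.8,   2.4,  27.8,  49.8])) ('z', array([51. , 62.2, 62.9, 63.7, 75. ]))
scene deckfront 94 [45.8 56.2 58.1]
scene deckL 43 [55.6 56.6 57.4]
scene open 453 [61.7 63.  64.3]
top red 367 ('a', array([-149.3, -139.9, -129.4, -118.8,  -84. ])) ('b', array([-20.2,  -9. ,   0.3,   9.6,  20.2])) ('z', array([55.1, 64.4, 66.6, 68.1, 71. ]))
top blue 2319 ('a', array([-44.5,  48.9,  80.4, 112.7, 143.2])) ('b', array([-47.7, -26.5,   0.8,  27.7,  48.4])) ('z', array([48.5, 59.7, 61.2, 62.8, 73.6]))
top deckfront 87 [53.4 55.4 58. ]
top deckL 77 [52.8 54.9 57.7]
top open 1308 [58.5 61.1 63.8]
12.45 [0.55980143 0.2207349  0.23459762] [ 0.40465733 -0.29617218  0.24130094] [-0.6  -0.18  0.02  0.01 -0.01 -0.05]
```

View pics/top5.png

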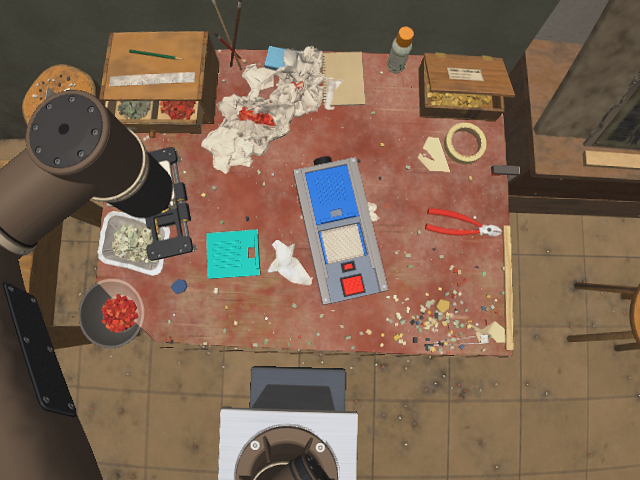

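The filter at (344,243) is fully uncovered and the cover at (332,193) is against the stop, after about 125 mm of travel. The tab is back up at (353,286), and the fingertips hang at about 0.215 m, well above the bottle. Handing in.

```bash
python3 -c "
from plant import *
print(close_job())"
```

```text
the job is handed in; nothing more can be done
None
```

The job is handed in: with the tab held down, I pushed the blue cover to its end stop, which uncovered the whole filter, and the hand finished clear; on the first try I over-pressed the tab, with forces up to about 70 N at the wrist, before easing off.

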